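# Cap the inspection camera's lens and park it

### The job

Put the larger of the two dust caps on the upturned lens of the inspection camera on its slide: pinch the cap's two side tabs together, set the cap flat on the lens mouth and let go so that its catches spring out under the rim. Then push the camera carriage along its slide, under the hood, until it clicks into its parked end position, and leave it parked with the cap on. Leave everything else on the bench as it stands.

Things in the scene. Friction and masses are not known exactly. Their poses are not given: they have to be found in the camera images.
- cap_grip (a point): Grasp point of the larger black cap: on its axis, 39 mm above its underside, half-way up between two upright pinch tabs, which rise 30 mm from its flange (16 to 46 mm up). z up; the tabs face each other along y, each 20 mm wide (x), 6 mm thick, 38 mm over their outer faces when left alone, 27 mm when fully pinched. It stands tabs up among the small things in front.
- cap_flange (a point): Centre of the underside of the larger cap's flange, 13 mm above the cap's underside; it lies on the lens rim when seated. Same axes as cap_grip. The flange is 76 mm across, 3 mm thick (13 to 16 mm up); the round plug below it is 56 mm across and 13 mm high, its lowest 5 mm tapering to 46 mm. Cap mass about 0.09 kg.
- tab_left (a joint): Travel in m of the cap's +y tab towards the axis: 0 sprung out, 0.0055 fully pinched; about 4 N to start, 9 N fully pinched. Each tab carries a square catch, 14 mm wide, 2 to 6.5 mm above the cap's underside, reaching 32.5 mm from the axis when out, 27 mm when pinched: only with both tabs pinched does the cap enter the lens mouth.
- tab_right (a joint): The same for the tab on the -y side.
- lens_rim (a point): Centre of the lens mouth, level with its rim, 70 mm above the bench; moves with the carriage. The lens is an upright black barrel 78 mm across, open at the top: mouth 60 mm across for 5.5 mm, then 70 mm wide (room for the catches), 25 mm deep in all. x across the slide, y along it towards the hood, z up. The cap may be turned any way about its axis.
- push_face (a point): On the carriage's upright push plate, on the face that looks away from the hood, centred, 75 mm above the bench. The plate is 64 mm wide (x), 6 mm thick, from 25 to 92 mm above the bench; this face is 81 mm behind the lens axis. Axes as lens_rim: it is pushed along +y.
- carriage (a joint): Travel in m of the carriage along the slide: starts between 0 and 0.03, parked at 0.14 (end stop). Friction of about 2 N holds it where it is left. From about 0.12 on a sprung ball must be pushed over a ridge (some 10 N in all, crest at about 0.134); once past 0.137 it springs the carriage on to 0.14 and keeps it there.
- camera_slide: Fixed slide bed, dark steel, 84 x 300 x 12 mm, with a grey sheet hood over the parking place. Origin on the bench, 70 mm along +y from the lens axis at joint 0; y is the sliding direction, z up. The hood covers x -47 to +51, y +27 to +113 mm of this frame; its roof is 105 to 115 mm above the bench, its back wall on the +x side.
- small_cap: A similar but smaller rigid cap, flange 52 mm across, 46 mm high, origin at its underside; it does not fit this lens. Bystander.
- wire_reel: Grey-white wire reel, 64 mm across, 42 mm high, origin at its underside. Bystander.
- parts_dish: Grey dish of small hardware, 67 mm across, 24 mm high, origin at its underside. Bystander.
- glue_bottle: White dropper bottle, 32 mm across, 90 mm high, origin at its underside, z up. Bystander.
- cutters: Side cutters lying at the right, 131 x 50 x 13 mm, origin at the underside. Bystander.
- black_tape: Roll of black tape lying at the left, 62 mm across, 19 mm high, origin at the underside. Bystander.
- driver: Small screwdriver lying behind the slide, 142 mm long, 22 mm thick, origin at the underside. Bystander.
Mind the look-alikes: they are no part of the job. Leave any orange look-alike of the part that bears cap_grip alone.

How it is judged:
On the way, in this order (a step that is already met when the one before it is completed fails the run):
1. the larger cap is lifted clear of the bench with both tabs pinched in (value of joint each of tab_left, tab_right above 0.004 m and height (world z) of cap_flange above 0.04 m), for 0.2 s.
2. the cap is seated flat on the lens with both tabs sprung out, while the carriage is not yet parked (z of cap_flange in the frame of lens_rim between -0.002 and 0.002 m and horizontal distance between cap_flange and lens_rim below 0.004 m and angle between cap_flange's own z axis and vertical below 0.06 rad and value of joint each of tab_left, tab_right below 0.002 m and value of joint carriage below 0.12 m), for 0.2 s.
3. the carriage is clicked into its parked position with the cap still seated (z of cap_flange in the frame of lens_rim between -0.002 and 0.002 m and horizontal distance between cap_flange and lens_rim below 0.004 m and angle between cap_flange's own z axis and vertical below 0.06 rad and value of joint each of tab_left, tab_right below 0.002 m and value of joint carriage above 0.137 m), for 0.2 s.
At the end, for the whole second after the job is handed in: The larger cap sits on the lens: flange within 2 mm of the rim's height, centred within 4 mm, level within 0.06 rad, both tabs sprung out to within 2 mm; the carriage rests in its detent, within 3 mm of its end stop (all of step 3 and velocity of joint carriage below 0.01 m/s); the robot touches nothing.
It fails at once if one of the other things (small cap, reel, dish, bottle, cutters, tape, screwdriver) shifted by more than 30 mm (distance of any of small_cap, wire_reel, parts_dish, glue_bottle, cutters, black_tape, driver from where it was at the start of the episode above 0.03 m).
It fails at once if the bottle tipped over (angle between glue_bottle's own z axis and vertical above 0.5 rad).
It also fails if it takes over 53 s, if anything falls off the work surface, if the arm or the gripper's body presses on something with over 40 N, if the wrist force passes 120 N, or if a joint passes its speed limit or range.

### The arm

A 6-joint arm with a two-finger parallel gripper is mounted at the origin on a cart in front of the work surface, level with it; the furniture and walls round the work are solid. World frame = base frame: x ahead of the robot, y to its left, z up, the work surface at z = 0. Lengths are in m, angles in rad, forces in N, time in s.
With the tool pointing down it reaches from about 0.275 to 0.875 m from the base axis. Payload 12.5 kg.
Tool frame: the origin (TCP) lies on the centre line of the jaws, within the pads' length; the fingertips stand manip.tips_ahead ahead of it and the grasp point (between the pads) lies 2 mm behind it (manip.tips_ahead is the distance from the TCP to the fingertips, in m); z points along the fingers, y is the line along which they close (so a half turn about z gives the same grasp; the last joint's range is limited). The gripper opens to 85 mm and grips with 20 to 120 N. Pads are 22 mm wide; open, the fingers measure 114 mm over their backs; the gripper's body (76 mm by 85 mm) begins 54 mm behind the grasp point. The pads swing forward as they close: fully open they stand 13 mm farther back than shut.
Start: joints at [1.102, 0.351, 1.652, -0, 1.139, -0.085], TCP at [0.206, 0.51, 0.248] pointing down, gripper open.
Joint ranges: [-2.75, 2.75], [-0.79, 2.1], [0.01, 2.65], [-1.57, 4.71], [0.07, 3.14], [-2.87, 2.87]. Speed limits (rad/s): [2.22, 2.22, 2.79, 3.14, 3.14, 3.14].

### API

Orientations are given as a unit quaternion [w, x, y, z].
In Python, from rig import readout, vision, manip gives the robot as it stands.
- The arm moves only by the tool step_arm, never from a script. Its argument "increments" is a list that holds one entry, the list of rows, each a list of 6 numbers: the shift along the tool's x, y, z each as a share of 0.6 m, from -1 to 1, then the turn, a rotation vector about the tool's x, y, z each as a share of 45 degrees, from -1 to 1. In form: [[[dx, dy, dz, wx, wy, wz], ...]]. A call has 1 to 10 rows; each row is the pose to reach, as a shift and turn from the pose commanded when the call began, along the tool's axes at that moment; what a row does not reach only later rows make up. A row lasts 1/12 s, in which the tool goes at most 41.7 mm and 7.16 degrees, less where a joint would pass 70% of its speed; a pose out of reach is approached as far as the arm can. A call with a number of a shift or a turn outside -1 to 1 is refused whole. A call with a gripper value outside its range is refused whole. "claw" is the opening, from 0 (shut) to 1 (fully open), set as the call begins (left out, the last holds). The fingers move at their own pace and stop on an object; "squeeze" is the grip in N (left out, the last holds). Time passes only in rows, so rows that repeat a pose let the fingers close. It gives the time, the measured TCP pose, the force, the opening and the grip force at its end, in the units of the state.
- readout.state(): the state, without advancing time (a new reading comes with each control period).
- vision.grab_frame(name): name is "scene" or "top" or "wrist"; returns a dict with "pixels" (384x512x3 uint8, red, green, blue), "fx", "fy", "cx", "cy" (pixels), "R" (3x3) and "t" (3): a world point X has camera coordinates R X + t. Camera axes: x right, y down, z forward; pixel columns grow to the right and rows downward; lengths in m; the calibration is good to about 2 mm. A picture is of the moment at which its call begins. There is no depth.
- manip.hand_in(): hands the job in; it is judged then, once.
The state is a dict: "clock": time; "joint_positions": joint angles; "joint_vel": joint speeds; "joint_efforts": joint torques, N m; "eef_pos": TCP position; "ee_rot": TCP orientation; "contact_force": force on the tool from outside, world axes, zero at the start; "ft_torque": the same for the moment, N m; "width": opening from 0.0 (shut) to 1.0 (fully open); "grip_force": force on a finger pad.
Only numpy, scipy, OpenCV 4.12 (cv2) and the standard library are available. Lean on these libraries where they do the work, as an engineer would, in place of code of your own. Each camera call takes 0.05 s, during which the arm holds its last target. There are 200 camera calls.

## Working session

There is one attempt and no reset: what is moved stays moved. The work goes in short steps, Python scripts to look and compute and a tool call to move; the robot and the scene stay as the last step left them, time stands still between calls to the robot, and variables do not carry over. Pictures are saved under pics/ and viewed, at most 10 in all, crops included, and the job is handed in when it is done.

Besides the shell and the picture viewer there is one more tool, called after ">>>" as name(argument=value, ...) on one line, values as JSON. step_arm: Moves the arm, as the interface text tells. Its arguments: {"type":"object","properties":{"increments":{"type":"array","items":{"type":"array","items":{"type":"array","items":{"type":"number","minimum":-1,"maximum":1}}}},"claw":{"type":"number"},"squeeze":{"type":"number"}},"required":["increments"]}

```bash
mkdir -p pics; cat > h.py <<'E'
import numpy as np, cv2
from rig import readout, vision, manip
def grab(n):
    f=vision.grab_frame(n); f['R']=np.array(f['R']);f['t']=np.array(f['t']);return f
def save(f,p): cv2.imwrite('pics/'+p,cv2.cvtColor(f['pixels'],cv2.COLOR_RGB2BGR))
def ray(f,u,v,z):
    d=f['R'].T@np.array([(u-f['cx'])/f['fx'],(v-f['cy'])/f['fy'],1]); c=-f['R'].T@f['t']
    return c+d*(z-c[2])/d[2]
def proj(f,X):
    p=f['R']@np.array(X)+f['t'];return p[0]/p[2]*f['fx']+f['cx'],p[1]/p[2]*f['fy']+f['cy']
E
python3 - <<'E'
from h import *
for n in('top','scene'):
    f=grab(n);save(f,n+'0.png');print(n,-f['R'].T@f['t'],f['fx'],f['R'].round(2).tolist())
s=readout.state();print(s,manip.tips_ahead)
E
```

```text
top [ 0.38911897 -0.02981655  1.41645908] 439.65655575058764 [[0.01, -1.0, -0.0], [-0.99, -0.01, -0.13], [0.13, 0.0, -0.99]]
scene [ 0.11045755 -0.42649972  0.81196833] 380.8457846282791 [[0.66, -0.75, -0.01], [-0.59, -0.51, -0.62], [0.46, 0.42, -0.78]]
{'clock': 0.1, 'joint_positions': array([ 1.10240580e+00,  3.51164608e-01,  1.65235355e+00,  2.14678445e-05,
        1.13912907e+00, -8.46234745e-02]), 'joint_vel': array([-0.00052985, -0.00248528, -0.00148635, -0.00018336, -0.00161152,
        0.00048174]), 'joint_efforts': array([ 1.53444336e-03, -5.06838155e+01, -2.91873229e+01, -3.40463998e-05,
        2.68919612e-03, -2.22467702e-05]), 'eef_pos': array([0.20578398, 0.50974567, 0.24782446]), 'ee_rot': array([-1.53324435e-04,  1.90712574e-01,  9.81645779e-01, -5.04596985e-04]), 'contact_force': array([-0.37525881,  0.24726843,  0.14849794]), 'ft_torque': array([ 0.03013281, -0.06065103,  0.04308507]), 'grip_force': 0.0, 'width': 1.0035081857745107} 0.017
```

View pics/top0.png

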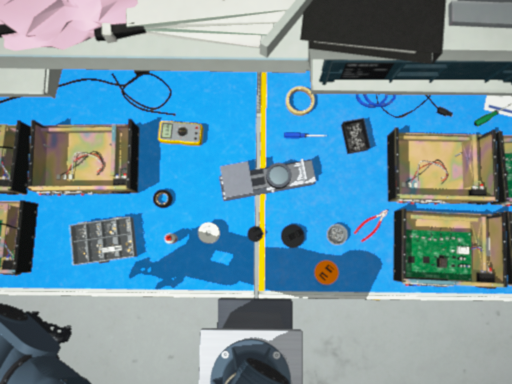

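View pics/scene0.png

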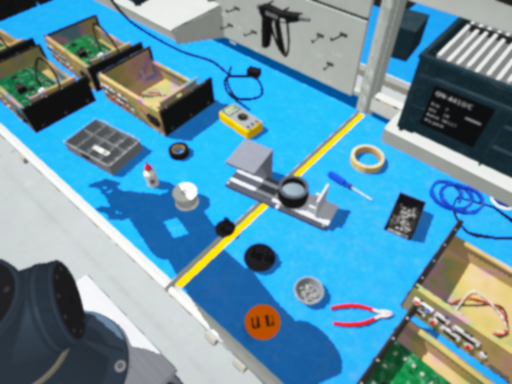

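The top view shows the larger cap at about (293,236), small cap (256,234), lens (279,176), hood (238,181), and the push plate near (307,170). The orange look-alike is at (326,272).

```bash
python3 - <<'E'
from h import *
f=grab('top')
for n,u,v,z in [('cap',293,236,.016),('small',256,234,.02),('lens',279,176,.07),('hood',238,181,.115),('plate',308,171,.09),('reel',209,232,.04),('dish',338,234,.02),('bottle',170,238,.05)]: print(n,ray(f,u,v,z).round(3))
g=grab('scene')
for n,u,v,z in [('cap',261,258,.016),('lens',292,190,.07)]: print(n,ray(g,u,v,z).round(3))
w=grab('wrist'); from scipy.spatial.transform import Rotation as R
s=readout.state();q=s['ee_rot'];T=R.from_quat([q[1],q[2],q[3],q[0]]).as_matrix()
print('tool axes\n',T.round(4)); print('cam in tool',T.T@(-w['R'].T@w['t']-s['eef_pos']),(w['R']@T).round(3),w['fx'])
E
```

```text
cap [ 0.441 -0.129  0.016]
small [ 0.446 -0.011  0.02 ]
lens [ 0.624 -0.081  0.07 ]
hood [0.599 0.043 0.115]
plate [ 0.637 -0.169  0.09 ]
reel [0.449 0.135 0.04 ]
dish [ 0.449 -0.271  0.02 ]
bottle [0.429 0.254 0.05 ]
cap [ 0.444 -0.134  0.016]
lens [ 0.618 -0.086  0.07 ]
tool axes
 [[-9.273e-01  3.744e-01 -3.000e-04]
 [ 3.744e-01  9.273e-01 -5.000e-04]
 [ 1.000e-04 -5.000e-04 -1.000e+00]]
cam in tool [ 0.07518596 -0.00046822 -0.12397906] [[ 0.001  1.    -0.001]
 [-0.957  0.001 -0.291]
 [-0.291  0.002  0.957]] 286.4088754874563
```

>>> step_arm(increments=[[[-0.38,-0.42,0,0,0,0],[-0.38,-0.42,0,0,0,0],[-0.38,-0.42,0,0,0,0],[-0.38,-0.42,0,0,0,0],[-0.76,-0.84,0,0,0,0],[-0.76,-0.84,0,0,0,0],[-0.76,-0.84,0,0,0,0],[-0.76,-0.84,0,0,0,0],[-0.76,-0.84,0,0,0,0],[-0.76,-0.84,0,0,0,0]]])

```text
clock: 1.08
eef_pos: [0.3495, 0.1169, 0.2485]
ee_rot: [0.0, 0.191, 0.982, 0.0]
contact_force: [1.4, -0.1, -0.8]
width: 0.999
grip_force: 0.0
```

>>> step_arm(increments=[[[-0.3,-0.32,0,0,0,0],[-0.3,-0.32,0,0,0,0],[-0.3,-0.32,0,0,0,0],[-0.3,-0.32,0,0,0,0],[-0.3,-0.32,0,0,0,0],[-0.3,-0.32,0,0,0,0],[-0.3,-0.32,0,0,0,0],[-0.3,-0.32,0,0,0,0],[-0.3,-0.32,0,0,0,0]]])

```text
clock: 1.83
eef_pos: [0.4441, -0.1267, 0.2479]
ee_rot: [-0.0, 0.191, 0.982, 0.0]
contact_force: [-0.4, 0.7, -0.3]
width: 1.001
grip_force: 0.0
```

```bash
python3 - <<'E'
from h import *
f=grab('wrist');save(f,'w1.png');print(readout.state()['eef_pos'],readout.state()['clock'])
print(proj(f,[.441,-.129,.016]),proj(f,[.62,-.082,.07]))
np.savez('w1.npz',**f)
E
```

```text
[ 0.44398383 -0.12595014  0.24805028] 1.8833
(np.float64(252.04164674895654), np.float64(159.2343109705425)) (np.float64(341.74262195328185), np.float64(286.2868963993846))
```

View pics/w1.png

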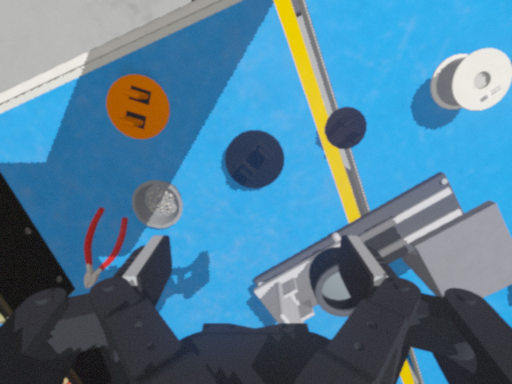

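The larger cap is at about (255,159), the lens ring at (338,280) and the push plate near (290,300). The tabs are too dark to see, so I'll crop and brighten.

```bash
python3 - <<'E'
from h import *
f=np.load('w1.npz');p=f['pixels']
c=p[115:205,210:300].astype(float)
c=np.clip((c/255)**.4*1.6*255-60,0,255).astype(np.uint8)
d=p[230:330,250:400]
a=cv2.resize(c,(540,540),interpolation=cv2.INTER_CUBIC)
cv2.imwrite('pics/c1.png',cv2.cvtColor(a,cv2.COLOR_RGB2BGR))
m=((p.max(2)<70)).astype(np.uint8);m[:115]=0;m[205:]=0;m[:,:215]=0;m[:,295:]=0
k,_=cv2.findContours(m,0,1)
k=max(k,key=cv2.contourArea);print(cv2.fitEllipse(k))
(u,v),_,_=cv2.fitEllipse(k);print(ray(f,u,v,.016))
E
```

```text
Traceback (most recent call last):
ValueError: max() iterable argument is empty
```

View pics/c1.png

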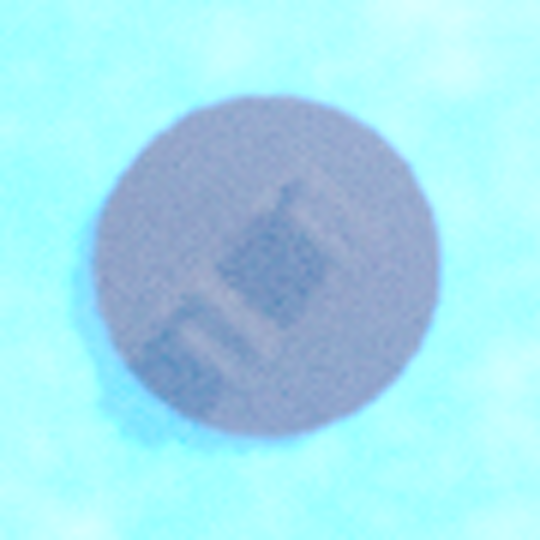

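The cap disc is centred at about (267,267) in the crop. Two tab strips run from upper left to lower right at about 45–50°, with their centres near (328,215) and (235,318).

```bash
cat >> h.py <<'E'
from scipy.spatial.transform import Rotation as Rot
def tool():
    s=readout.state();q=s['ee_rot'];return np.array(s['eef_pos']),Rot.from_quat([q[1],q[2],q[3],q[0]]).as_matrix()
E
python3 - <<'E'
from h import *
f=np.load('w1.npz');p=f['pixels']
c=lambda x,y:(x/6+210-.42,y/6+115-.42)
r=lambda x,y,z:ray(f,*c(x,y),z)
A=r(298,182,.046);B=r(358,248,.046);C=r(203,283,.046);D=r(268,358,.046)
for P in(A,B,C,D):print(P.round(4))
for d in(B-A,D-C):print('tab line deg',np.degrees(np.arctan2(d[1],d[0])))
m=(p[...,2].astype(int)<110).astype(np.uint8);m[:115]=0;m[205:]=0;m[:,:215]=0;m[:,295:]=0
k,_=cv2.findContours(m,0,1);k=max(k,key=cv2.contourArea);e=cv2.fitEllipse(k);print(e,cv2.contourArea(k))
print('cap',ray(f,*e[0],.016))
# lens outer edge: points
for u,v,z in[(337,281,.07)]:print('lens',ray(f,u,v,z))
pos,T=tool();print(pos,np.degrees(np.arctan2(T[1,0],T[0,0])),np.degrees(np.arctan2(T[1,1],T[0,1])))
E
```

```text
[ 0.4231 -0.1126  0.046 ]
[ 0.4392 -0.1066  0.046 ]
[ 0.4344 -0.1369  0.046 ]
[ 0.453  -0.1308  0.046 ]
tab line deg 20.34078629887526
tab line deg 17.96412069253239
((253.97694396972656, 158.92713928222656), (55.410484313964844, 56.51607131958008), 70.06192779541016) 2457.0
cap [ 0.44155204 -0.12658481  0.016     ]
lens [ 0.61053414 -0.08516807  0.07      ]
[ 0.44398383 -0.12595014  0.24805028] 158.00029277086117 68.00028197101705
```

>>> step_arm(increments=[[[0.004,0,0.18,0,0,-0.91],[0.004,0,0.18,0,0,-0.91],[0.004,0,0.18,0,0,-0.91],[0.004,0,0.18,0,0,-0.91],[0.004,0,0.18,0,0,-0.91],[0.004,0,0.18,0,0,-0.91],[0.004,0,0.18,0,0,-0.91],[0.004,0,0.18,0,0,-0.91]]], claw=0.75)

```text
clock: 2.55
eef_pos: [0.4421, -0.1247, 0.1406]
ee_rot: [0.0, -0.164, 0.986, -0.0]
contact_force: [0.3, 0.5, -0.5]
width: 0.746
grip_force: 0.0
```

```bash
python3 - <<'E'
from h import *
f=grab('wrist');np.savez('w2.npz',**f);p=f['pixels']
m=(p[...,2].astype(int)<110).astype(np.uint8)
u,v=map(int,proj(f,[.4415,-.1266,.016]))
m[:v-70]=0;m[v+70:]=0;m[:,:u-75]=0;m[:,u+75:]=0
k,_=cv2.findContours(m,0,1);k=max(k,key=cv2.contourArea);e=cv2.fitEllipse(k);print(u,v,e,cv2.contourArea(k))
print('cap',ray(f,*e[0],.016))
c=p[v-70:v+70,u-75:u+75].astype(float)
c=np.clip((c/255)**.4*2.2*255-160,0,255).astype(np.uint8)
cv2.imwrite('pics/c2.png',cv2.cvtColor(cv2.resize(c,None,fx=4,fy=4,interpolation=2),cv2.COLOR_RGB2BGR))
pos,T=tool();print(pos,T.round(3))
E
```

```text
252 183 ((251.0175323486328, 182.38775634765625), (76.10453796386719, 79.76504516601562), 95.57691955566406) 4767.0
cap [ 0.4406703  -0.12801813  0.016     ]
[ 0.44211863 -0.12486775  0.14054562] [[-0.946 -0.323  0.   ]
 [-0.323  0.946 -0.   ]
 [-0.    -0.    -1.   ]]
```

View pics/c2.png

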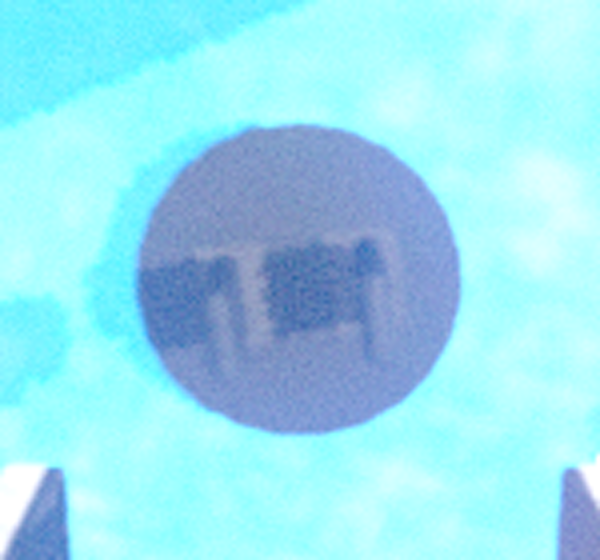

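Tabs stand nearly square to the image, with a residual tilt of about 5°. The flange centre is near (251.5,183). I'll correct and descend.

>>> step_arm(increments=[[[0.003,-0.004,0.07,0,0,-0.11],[0.003,-0.004,0.12,0,0,-0.11],[0.003,-0.004,0.15,0,0,-0.11],[0.003,-0.004,0.165,0,0,-0.11],[0.003,-0.004,0.17,0,0,-0.11],[0.003,-0.004,0.17,0,0,-0.11]]])

```text
clock: 3.1
eef_pos: [0.4414, -0.1284, 0.0384]
ee_rot: [-0.0, -0.207, 0.978, 0.0]
contact_force: [-0.2, -0.7, 0.2]
width: 0.751
grip_force: 0.0
```

>>> step_arm(increments=[[[0,0,0,0,0,0],[0,0,0,0,0,0],[0,0,0,0,0,0],[0,0,0,0,0,0],[0,0,0,0,0,0],[0,0,0,0,0,0],[0,0,0,0,0,0],[0,0,0,0,0,0]]], claw=0, squeeze=30)

```text
clock: 3.77
eef_pos: [0.4422, -0.1289, 0.0399]
ee_rot: [0.001, -0.207, 0.978, -0.001]
contact_force: [-3.6, 0.5, 13.7]
width: 0.296
grip_force: 28.9
```

>>> step_arm(increments=[[[0,0,-0.01,0,0,0],[0,0,-0.04,0,0,0],[0,0,-0.1,0,0,0],[0,0,-0.16,0,0,0],[0,0,-0.21,0,0,0],[0,0,-0.24,0,0,0],[0,0,-0.25,0,0,0],[0,0,-0.25,0,0,0],[0,0,-0.25,0,0,0]]])

```text
clock: 4.52
eef_pos: [0.4409, -0.1284, 0.1877]
ee_rot: [-0.0, -0.207, 0.978, 0.0]
contact_force: [-1.1, -0.1, -1.3]
width: 0.29
grip_force: 31.1
```

```bash
python3 - <<'E'
from h import *
f=grab('wrist');np.savez('w3.npz',**f);save(f,'w3.png')
pos,T=tool();print(pos,T.round(3),proj(f,[.612,-.083,.07]),readout.state()['joint_positions'])
E
```

```text
[ 0.44065984 -0.12833949  0.18714295] [[-0.914 -0.405 -0.002]
 [-0.405  0.914  0.001]
 [ 0.001  0.001 -1.   ]] (np.float64(227.6708001236879), np.float64(344.49826696364175)) [-3.84895738e-01  2.69203619e-01  1.93948047e+00  6.92055674e-06
  9.34802653e-01 -2.37288462e+00]
```

View pics/w3.png

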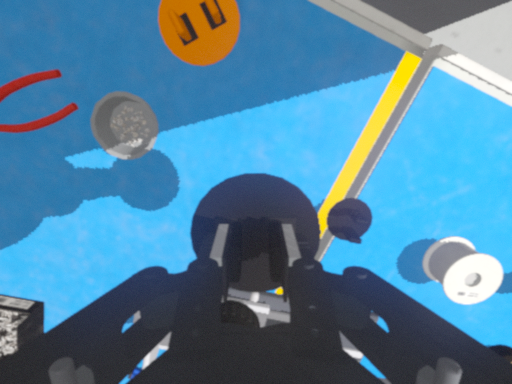

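The cap is held between the fingers, with the flange disc centred at about (255,232). I'll move beyond the lens so the wrist camera looks straight down on it.

>>> step_arm(increments=[[[-0.03,-0.003,-0.05,0,0,0],[-0.08,-0.01,-0.1,0,0,0],[-0.14,-0.02,-0.1,0,0,0],[-0.2,-0.025,-0.1,0,0,0],[-0.26,-0.03,-0.1,0,0,0],[-0.32,-0.04,-0.1,0,0,0],[-0.38,-0.045,-0.1,0,0,0],[-0.42,-0.05,-0.1,0,0,0],[-0.43,-0.05,-0.1,0,0,0],[-0.43,-0.05,-0.1,0,0,0]]])

```text
clock: 5.4
eef_pos: [0.6897, -0.0507, 0.2452]
ee_rot: [-0.002, -0.208, 0.978, 0.001]
contact_force: [0.0, -0.6, -1.0]
width: 0.29
grip_force: 31.1
```

```bash
python3 - <<'E'
from h import *
f=grab('wrist');np.savez('w4.npz',**f);save(f,'w4.png')
pos,T=tool();print(pos,T.round(3),proj(f,[.615,-.083,.07]),readout.state()['joint_positions'])
E
```

```text
[ 0.68879852 -0.05124661  0.24593597] [[-0.914 -0.406 -0.003]
 [-0.406  0.914  0.   ]
 [ 0.003  0.002 -1.   ]] (np.float64(254.5403860963068), np.float64(92.2622974777374)) [-1.41594737e-01  6.15793745e-01  1.24124307e+00 -1.22114927e-04
  1.28788715e+00 -2.13012422e+00]
```

View pics/w4.png

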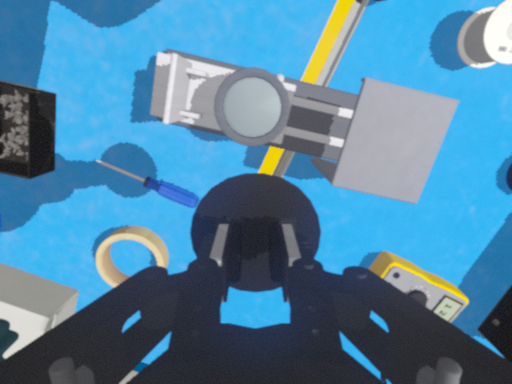

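The lens ring is centred near (253,106), the push plate is around (168,88), and the hood spans (365,78) to (458,100). The held cap is at (255,232).

```bash
python3 - <<'E'
from h import *
f=np.load('w4.npz');p=f['pixels'];pos,T=tool()
g=cv2.cvtColor(p,cv2.COLOR_RGB2GRAY)
sub=g[50:165,200:310]
h=cv2.HoughCircles(cv2.resize(sub,None,fx=3,fy=3,interpolation=2),cv2.HOUGH_GRADIENT,1,30,param1=120,param2=25,minRadius=75,maxRadius=135)
for x,y,r in h[0][:6]:
    print('circ',x/3+200,y/3+50,r/3, ray(f,x/3+200,y/3+50,.07).round(4))
# cap disc: arc of dark pixels upper part
m=(p.max(2)<75).astype(np.uint8)
pts=[]
for a in np.radians(np.arange(-200,21,5)):
    r=np.arange(40,80,.5);xs=255+r*np.cos(a);ys=232+r*np.sin(a)
    v=cv2.remap(p.max(2).astype(np.float32),xs.astype(np.float32)[None],ys.astype(np.float32)[None],1)[0]
    i=np.argmax(v>100)
    if i>0: pts.append((xs[i],ys[i]))
pts=np.array(pts,np.float32);e=cv2.fitEllipse(pts);print(len(pts),e)
P=ray(f,*e[0],pos[2]-.024);print('flange in tool mm',(T.T@(P-pos)*1e3).round(1),P, 'tool',pos)
for a,b,z in[((365,78),(458,100),.115),((333,182),(415,202),.115)]:
    A=ray(f,*a,z);B=ray(f,*b,z);d=B-A;print('dir',A.round(3),B.round(3),np.degrees(np.arctan2(d[1],d[0])))
E
```

```text
circ 251.5 107.16667 29.733332 [ 0.6293 -0.08    0.07  ]
39 ((254.928466796875, 232.68409729003906), (118.68177795410156, 127.44112396240234), 87.88163757324219)
flange in tool mm [ 1.3  0.9 24. ] [ 0.68718187 -0.05090109  0.22193597] tool [ 0.68879852 -0.05124661  0.24593597]
dir [ 0.568 -0.003  0.115] [0.551 0.078 0.115] 101.82015754159495
dir [0.659 0.016 0.115] [0.644 0.096 0.115] 100.0175409293275
```

```bash
python3 - <<'E'
from h import *
f=np.load('w4.npz');p=f['pixels'].astype(np.float32);g=cv2.cvtColor(f['pixels'],cv2.COLOR_RGB2GRAY).astype(np.float32)
def fit(img,c,r0,r1,name):
    pts=[]
    for a in np.radians(np.arange(0,360,5)):
        r=np.arange(r0,r1,.25);xs=(c[0]+r*np.cos(a)).astype(np.float32);ys=(c[1]+r*np.sin(a)).astype(np.float32)
        v=np.gradient(cv2.remap(img,xs[None],ys[None],1)[0]);i=np.argmax(abs(v))
        pts.append((xs[i],ys[i]))
    pts=np.array(pts,np.float32)
    for _ in range(4):
        e=cv2.fitEllipseDirect(pts);cc=np.array(e[0]);d=np.linalg.norm(pts-cc,axis=1)
        ok=abs(d-np.median(d))<2.0;pts=pts[ok]
    print(name,len(pts),e,ray(f,*e[0],.07).round(4))
fit(g,(252.3,106.5),25,34,'inner');fit(g,(252.3,106.5),34,43,'outer');fit(p[...,2],(252.3,106.5),34,43,'outerB')
# top camera
t=grab('top');a=t['pixels'][150:200,255:305];a=cv2.resize(a,(600,600),interpolation=2)
cv2.imwrite('pics/t1.png',np.hstack([cv2.cvtColor(a,cv2.COLOR_RGB2BGR)]))
E
```

```text
inner 72 ((251.93023681640625, 106.63190460205078), (57.32190704345703, 59.625240325927734), 171.0778350830078) [ 0.6287 -0.0798  0.07  ]
outer 61 ((251.4356689453125, 106.3174819946289), (76.4090347290039, 78.74028778076172), 2.576038122177124) [ 0.6286 -0.0804  0.07  ]
outerB 59 ((251.42918395996094, 106.56122589111328), (76.88209533691406, 78.57064056396484), 0.2346208095550537) [ 0.6288 -0.0803  0.07  ]
```

>>> step_arm(increments=[[[0.03,-0.001,0.02,0,0,0],[0.07,-0.003,0.06,0,0,0],[0.1,-0.005,0.11,0,0,0],[0.109,-0.005,0.15,0,0,0],[0.109,-0.005,0.175,0,0,0],[0.109,-0.005,0.185,0,0,0],[0.109,-0.005,0.185,0,0,0],[0.109,-0.005,0.185,0,0,0]]])

```text
clock: 6.17
eef_pos: [0.6308, -0.0809, 0.1381]
ee_rot: [0.0, -0.207, 0.978, -0.0]
contact_force: [0.8, 0.0, -0.3]
width: 0.292
grip_force: 31.1
```

```bash
python3 - <<'E'
from h import *
s=grab('scene');pos,T=tool();d=np.array([.6303,-.0804,.097])-pos
print(pos,(T.T@d/.6).round(4),readout.state()['contact_force'],T[:,2])
a=s['pixels'];u,v=map(int,proj(s,[.63,-.08,.09]));a=cv2.resize(a[v-60:v+60,u-70:u+70],None,fx=5,fy=5,interpolation=2)
cv2.imwrite('pics/s1.png',cv2.cvtColor(a,cv2.COLOR_RGB2BGR))
E
```

```text
[ 0.63119372 -0.08087755  0.13860772] [0.0011 0.0014 0.0693] [ 0.19455559 -0.32109252  0.2245206 ] [ 1.79233343e-03 -3.91697750e-04 -9.99998317e-01]
```

View pics/s1.png

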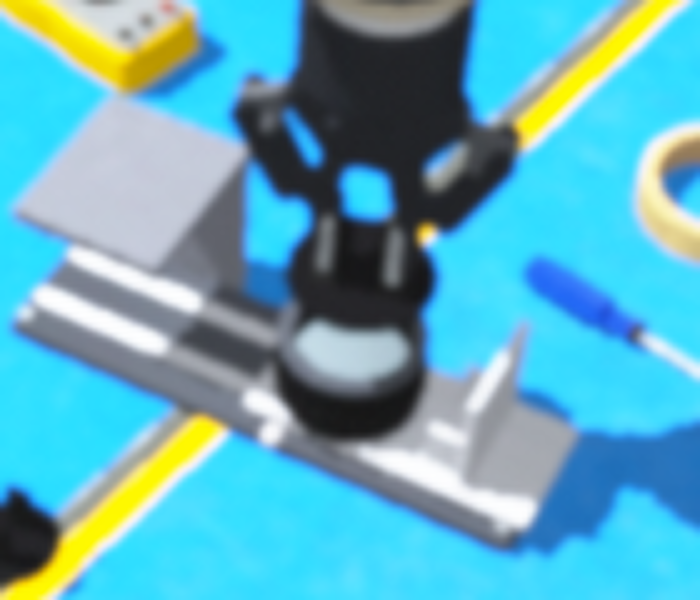

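The cap hangs level over the lens and is roughly centred (cap at (360,280), mouth at (350,345) in the crop). I'll descend gently.

>>> step_arm(increments=[[[0.001,0.001,0.015,0,0,0],[0.001,0.001,0.03,0,0,0],[0.001,0.001,0.04,0,0,0],[0.001,0.001,0.047,0,0,0],[0.001,0.001,0.053,0,0,0],[0.001,0.001,0.058,0,0,0],[0.001,0.001,0.062,0,0,0]]])

```text
clock: 6.8
eef_pos: [0.63, -0.0804, 0.0997]
ee_rot: [-0.0, -0.207, 0.978, 0.0]
contact_force: [-0.5, -0.5, -0.3]
width: 0.292
grip_force: 31.1
```

>>> step_arm(increments=[[[0,0,0.002,0,0,0],[0,0,0.004,0,0,0],[0,0,0.006,0,0,0],[0,0,0.006,0,0,0]]])

```text
clock: 7.13
eef_pos: [0.6302, -0.0804, 0.0971]
ee_rot: [0.0, -0.207, 0.978, -0.0]
contact_force: [-0.5, 0.8, 2.9]
width: 0.292
grip_force: 31.8
```

>>> step_arm(increments=[[[0,0,0.001,0,0,0],[0,0,0.002,0,0,0],[0,0,0.002,0,0,0]]])

```text
clock: 7.38
eef_pos: [0.6302, -0.0804, 0.097]
ee_rot: [0.0, -0.207, 0.978, -0.0]
contact_force: [-5.7, 1.8, 14.0]
width: 0.295
grip_force: 34.2
```

>>> step_arm(increments=[[[0,0,0,0,0,0],[0,0,0,0,0,0],[0,0,0,0,0,0],[0,0,0,0,0,0],[0,0,0,0,0,0],[0,0,0,0,0,0]]], claw=0.75)

```text
clock: 7.88
eef_pos: [0.6299, -0.0804, 0.0952]
ee_rot: [-0.0, -0.207, 0.978, 0.0]
contact_force: [-0.2, -0.2, 0.4]
width: 0.751
grip_force: 0.0
```

>>> step_arm(increments=[[[0,0,-0.03,0,0,0],[0,0,-0.08,0,0,0],[0,0,-0.14,0,0,0],[0,0,-0.18,0,0,0],[0,0,-0.2,0,0,0],[0,0,-0.2,0,0,0]]])

```text
clock: 8.38
eef_pos: [0.631, -0.0806, 0.218]
ee_rot: [0.002, -0.207, 0.978, -0.001]
contact_force: [0.3, 1.0, -0.4]
width: 0.754
grip_force: 0.0
```

```bash
python3 - <<'E'
from h import *
f=grab('wrist');np.savez('w5.npz',**f);s=grab('scene');pos,T=tool();print(pos)
u,v=map(int,proj(f,[.63,-.08,.073]));print(u,v)
def br(c): return np.clip((c/255.)**.5*1.5*255-30,0,255).astype(np.uint8)
a=cv2.resize(br(f['pixels'][v-100:v+100,u-140:u+140]),(560,400),interpolation=2)
u,v=map(int,proj(s,[.63,-.08,.09]));b=cv2.resize(br(s['pixels'][v-40:v+60,u-28:u+28]),(224,400),interpolation=2)
cv2.imwrite('pics/p5.png',cv2.cvtColor(np.hstack([a,b]),cv2.COLOR_RGB2BGR))
E
```

```text
[ 0.62951733 -0.08027808  0.21404603]
255 177
```

View pics/p5.png

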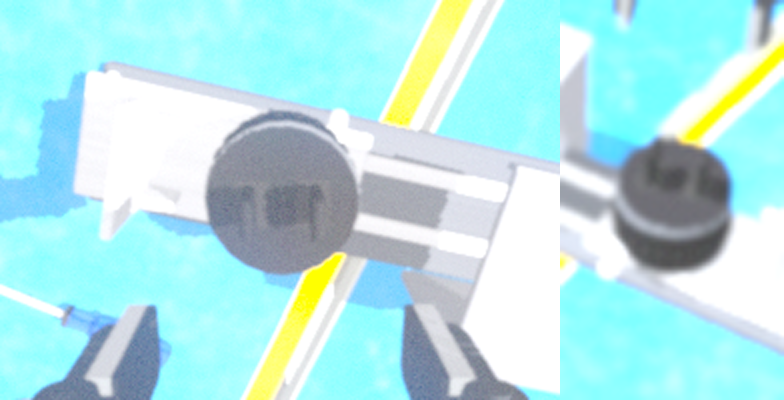

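The cap sits flat and centred on the lens with its tabs up, and the fingers are clear. Next I'll get the slide direction and the plate position.

```bash
python3 - <<'E'
from h import *
f=np.load('w5.npz');c=lambda x,y:(x/2+255-140,y/2+177-100)
A=ray(f,*c(105,63),.012);B=ray(f,*c(520,160),.012);d=B-A;print(np.degrees(np.arctan2(d[1],d[0])))
for q in((88,72),(104,238)):print('plate?',ray(f,*c(*q),.092).round(4))
print('cap',ray(f,*c(282,197),.073).round(4))
pos,T=tool();print(pos,np.degrees(np.arctan2(T[1,0],T[0,0])),readout.state()['joint_positions'].round(2))
a=np.radians(101.5);dd=np.array([np.cos(a),np.sin(a),0]);tgt=np.array([.6287,-.080,0])-.125*dd;tgt[2]=.2
print(tgt,(T.T@(tgt-pos)/.6).round(3))
E
```

```text
100.99357337046196
plate? [ 0.6064 -0.1798  0.092 ]
plate? [ 0.6744 -0.1495  0.092 ]
cap [ 0.6277 -0.0803  0.073 ]
[ 0.62951733 -0.08027808  0.21404603] -156.0888220080419 [-0.2   0.54  1.45  0.    1.15 -2.19]
[ 0.65362099 -0.20249059  0.2       ] [ 0.046 -0.203  0.023]
```

>>> step_arm(increments=[[[0.01,-0.05,0.0,0,0,0.15],[0.02,-0.1,0.01,0,0,0.3],[0.03,-0.15,0.02,0,0,0.45],[0.046,-0.203,0.02,0,0,0.6],[0.046,-0.203,0.02,0,0,0.75],[0.046,-0.203,0.02,0,0,0.9],[0.046,-0.203,0.02,0,0,1],[0.046,-0.203,0.02,0,0,1]]], claw=0)

```text
clock: 9.15
eef_pos: [0.6533, -0.2029, 0.2005]
ee_rot: [-0.002, 0.185, 0.983, 0.0]
contact_force: [-0.5, 0.1, -0.7]
width: 0.001
grip_force: 0.0
```

>>> step_arm(increments=[[[0,0,0,0,0,0.15],[0,0,0,0,0,0.3],[0,0,0,0,0,0.45],[0,0,0,0,0,0.6],[0,0,0,0,0,0.75],[0,0,0,0,0,0.9],[0,0,0,0,0,1],[0,0,0,0,0,1]]])

```text
clock: 9.82
eef_pos: [0.6536, -0.2026, 0.2016]
ee_rot: [-0.001, 0.546, 0.838, -0.0]
contact_force: [0.4, 0.3, -0.8]
width: -0.002
grip_force: 0.0
```

>>> step_arm(increments=[[[0,0,0,0,0,0.15],[0,0,0,0,0,0.28],[0,0,0,0,0,0.28],[0,0,0,0,0,0.28]]])

```text
clock: 10.15
eef_pos: [0.6538, -0.2028, 0.2024]
ee_rot: [-0.001, 0.631, 0.775, -0.0]
contact_force: [0.4, -0.2, -0.5]
width: -0.002
grip_force: 0.0
```

```bash
python3 - <<'E'
from h import *
pos,T=tool();f=grab('wrist');pos,T=tool();print(pos,T.round(3),np.degrees(np.arctan2(T[1,0],T[0,0])),readout.state()['joint_positions'].round(2))
a=np.radians(101);dd=np.array([np.cos(a),np.sin(a),0]);tgt=np.array([.6287,-.080,0])-.118*dd;tgt[2]=.075
print(tgt,(T.T@(tgt-pos)/.6).round(3))
cv2.imwrite('pics/p6.png',cv2.cvtColor(f['pixels'],cv2.COLOR_RGB2BGR))
E
```

```text
[ 0.65387936 -0.20279454  0.20259016] [[-0.202  0.979 -0.001]
 [ 0.979  0.202  0.   ]
 [ 0.001 -0.001 -1.   ]] 101.66233362811424 [-0.37  0.64  1.31 -0.    1.19 -0.57]
[ 0.65121546 -0.19583201  0.075     ] [ 0.012 -0.002  0.213]
```

View pics/p6.png

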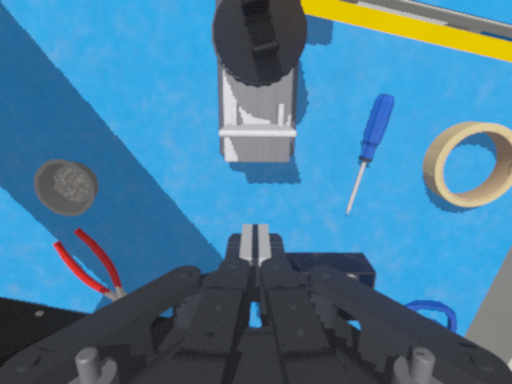

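The plate is centred ahead at (258,132) and square to the tool, with free space below. I'll descend.

>>> step_arm(increments=[[[0.005,-0.001,0.05,0,0,0],[0.01,-0.002,0.11,0,0,0],[0.012,-0.002,0.16,0,0,0],[0.012,-0.002,0.19,0,0,0],[0.012,-0.002,0.21,0,0,0],[0.012,-0.002,0.213,0,0,0],[0.012,-0.002,0.213,0,0,0]]])

```text
clock: 10.78
eef_pos: [0.6516, -0.1961, 0.0755]
ee_rot: [-0.0, 0.633, 0.774, -0.0]
contact_force: [0.7, -0.3, 0.5]
width: 0.004
grip_force: 0.0
```

>>> step_arm(increments=[[[0.008,0,0,0,0,0],[0.016,0,0,0,0,0],[0.024,0,0,0,0,0],[0.032,0,0,0,0,0],[0.038,0,0,0,0,0],[0.044,0,0,0,0,0],[0.05,0,0,0,0,0],[0.056,0,0,0,0,0]]])

```text
clock: 11.45
eef_pos: [0.6452, -0.1638, 0.0759]
ee_rot: [0.001, 0.634, 0.773, -0.0]
contact_force: [0.7, -6.5, 0.0]
width: -0.004
grip_force: 3.4
```

>>> step_arm(increments=[[[0.01,0,0,0,0,0],[0.02,0,0,0,0,0],[0.03,0,0,0,0,0],[0.04,0,0,0,0,0],[0.05,0,0,0,0,0],[0.06,0,0,0,0,0],[0.07,0,0,0,0,0],[0.08,0,0,0,0,0],[0.09,0,0,0,0,0],[0.1,0,0,0,0,0]]])

```text
clock: 12.28
eef_pos: [0.6335, -0.1051, 0.0759]
ee_rot: [0.001, 0.634, 0.773, -0.0]
contact_force: [0.9, -7.4, -0.3]
width: -0.0
grip_force: 4.0
```

>>> step_arm(increments=[[[0.01,0,0,0,0,0],[0.02,0,0,0,0,0],[0.03,0,0,0,0,0],[0.04,0,0,0,0,0],[0.05,0,0,0,0,0],[0.06,0,0,0,0,0],[0.07,0,0,0,0,0],[0.075,0,0,0,0,0]]])

```text
clock: 12.95
eef_pos: [0.6246, -0.0603, 0.0759]
ee_rot: [0.001, 0.634, 0.773, -0.0]
contact_force: [1.1, -7.1, 0.7]
width: -0.004
grip_force: 3.5
```

>>> step_arm(increments=[[[0.005,0,0,0,0,0],[0.01,0,0,0,0,0],[0.015,0,0,0,0,0],[0.019,0,0,0,0,0]]])

```text
clock: 13.28
eef_pos: [0.6226, -0.0505, 0.0759]
ee_rot: [0.001, 0.634, 0.773, -0.0]
contact_force: [1.9, -9.5, 0.2]
width: 0.003
grip_force: 4.2
```

>>> step_arm(increments=[[[0.003,0,0,0,0,0],[0.006,0,0,0,0,0]]])

```text
clock: 13.45
eef_pos: [0.6217, -0.0461, 0.0759]
ee_rot: [0.001, 0.634, 0.773, 0.0]
contact_force: [0.1, -4.0, 2.1]
width: 0.002
grip_force: 1.8
```

>>> step_arm(increments=[[[0.003,0,0,0,0,0],[0.005,0,0,0,0,0]]])

```text
clock: 13.62
eef_pos: [0.6211, -0.0429, 0.0758]
ee_rot: [0.001, 0.634, 0.773, -0.0]
contact_force: [1.4, -12.8, -0.6]
width: 0.003
grip_force: 6.9
```

>>> step_arm(increments=[[[0.001,0,0,0,0,0],[0.002,0,0,0,0,0],[0.002,0,0,0,0,0]]])

```text
clock: 13.87
eef_pos: [0.621, -0.0429, 0.0758]
ee_rot: [0.001, 0.634, 0.773, -0.0]
contact_force: [1.7, -12.4, 1.0]
width: -0.003
grip_force: 6.9
```

>>> step_arm(increments=[[[0.002,0,0,0,0,0],[0.004,0,0,0,0,0],[0.004,0,0,0,0,0]]])

```text
clock: 14.12
eef_pos: [0.6211, -0.0428, 0.0759]
ee_rot: [0.003, 0.634, 0.773, -0.001]
contact_force: [3.7, -28.9, -1.5]
width: -0.005
grip_force: 14.5
```

Hard stop reached (29 N, no motion), so it is parked. I'll back off, lift and look.

>>> step_arm(increments=[[[-0.02,0,0,0,0,0],[-0.05,0,0,0,0,0],[-0.08,0,0,0,0,0],[-0.1,0,-0.03,0,0,0],[-0.12,0,-0.08,0,0,0],[-0.12,0,-0.14,0,0,0],[-0.12,0,-0.19,0,0,0],[-0.12,0,-0.2,0,0,0],[-0.12,0,-0.2,0,0,0]]])

```text
clock: 14.87
eef_pos: [0.635, -0.1094, 0.1977]
ee_rot: [0.002, 0.634, 0.773, 0.001]
contact_force: [1.1, 0.0, 0.2]
width: 0.004
grip_force: 0.0
```

```bash
python3 - <<'E'
from h import *
f=grab('wrist');s=grab('scene')
u,v=map(int,proj(s,[.6,.05,.08]));a=cv2.resize(s['pixels'][v-60:v+60,u-60:u+60],(390,390),interpolation=2)
b=cv2.resize(f['pixels'][0:256,128:384],(390,390))
cv2.imwrite('pics/p7.png',cv2.cvtColor(np.hstack([a,b]),cv2.COLOR_RGB2BGR))
print(readout.state()['contact_force'],readout.state()['eef_pos'])
dd=np.array([np.cos(np.radians(101)),np.sin(np.radians(101)),0])
face=np.array([.6287,-.080,0])+(.131-.081)*dd
print('expected face top px in crop',[((proj(f,face+[0,0,.092])[0]-128)*390/256),proj(f,face+[0,0,.092])[1]*390/256])
E
```

```text
[ 0.23408497  0.83690118 -0.21417349] [ 0.6336119  -0.10912941  0.19425539]
expected face top px in crop [np.float64(194.18820164642779), np.float64(138.34196161765524)]
```

View pics/p7.png

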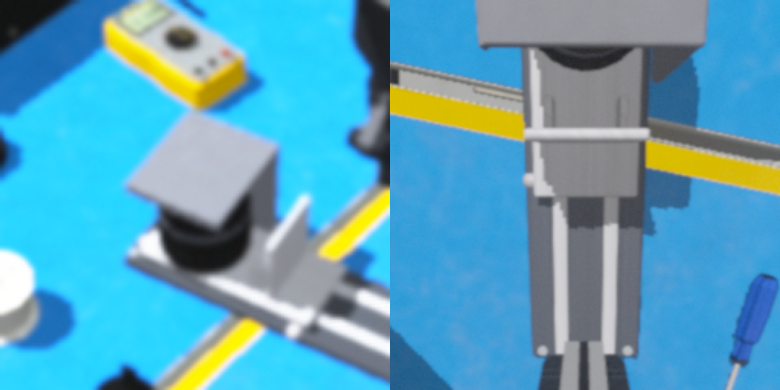

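The carriage is parked under the hood with the cap still on. The plate's near face is at crop row ~140, against 138 expected, and the robot is clear.

```bash
python3 -c "
from rig import manip
print(manip.hand_in())"
```

```text
the job is handed in; nothing more can be done
None
```

The larger cap is seated on the lens, the carriage was pushed under the hood to its hard stop, and the job was handed in at about 15 s on the robot's clock; no verdict came back. My last pictures showed the cap still on, the push plate where it should be when parked, and the arm clear, but I judged the tabs sprung out and the detent clicked from pictures and push force rather than from joint readings.

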